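# Clamp the plaster relief under the sprung bench lever

### The job

Load the white plaster relief panel into the bench clamp: lay it carved face up on the bed, lengthwise between the two side fences, with its far end under the raised lever and pushed up to the end stop, and let go of it. Then press the blue paddle of the sprung lever down until the lever is level, in line with the green mark on the post, so that its foot grips the panel, and finish while still holding the lever there: do not let go. Leave the wooden panel, the mallet and the gouge alone.

Things in the scene. Friction and masses are not known exactly. Their poses are not given: they have to be found in the camera images.
- plaster_panel: White plaster relief panel, about 180 g: 160 x 55 x 20 mm slab with a flat rosette (up to 4 mm proud, radius 21 mm) and two thin cross ribs (2 mm proud, 28 mm from the middle) on its top face, flat towards both ends; the two ends are alike. Lies face up on the bench. Origin at the centre of its underside, x along the 160 mm length, z up through the carved face.
- wood_panel: Brown wooden relief panel, a bystander, same size and axes as the plaster panel. The two change places: one lies left and one right of the clamp.
- clamp: Clamp fixed on the bench. Origin at bench height; x: the way the panel is pushed in (away from the robot), y left, z up. Light wood bed, top 15 mm above the bench, x -80 to 130, y -55 to 110 mm. A seated panel has its origin at x 30, y 0, z 15 mm. Under the paddle a foot, 15 mm thick, x 45 to 150 mm, runs on to y -200 mm.
- clamp_stop (a point): Middle of the end stop's face, at bed height, x 110, y 0 mm of the clamp. The stop is a bar 22 mm high across the bed. Before it two side fences, 11 mm high above the bed and 12 mm thick, run from x 20 to 110 mm of the clamp, inner faces 63 mm apart (y -31.5 and +31.5 mm).
- clamp_pivot (a point): Pivot of the lever, at x 80, y 85 mm of the clamp, 75 mm above the bench, between two steel cheeks 90 mm tall (x 56 to 104, y 71 to 105 mm). The lever, aluminium, 24 mm wide and 20 mm thick, runs from here towards the clamp's -y over the bed to the paddle.
- clamp_gauge (a point): Middle of the green mark on the gauge post, 75 mm above the bench, at x 138, y -150 mm of the clamp. The post is 14 mm square, 105 mm tall, red above and below the mark (65 to 85 mm above the bench).
- lever (a joint): Lever angle about its pivot (an axis along clamp x), rad: 0 raised 25 degrees, grows as the paddle goes down, 0.44 level, 0.60 lower end of its swing. A spring lifts it back when let go. About 3 N down on the paddle starts it moving; with the panel in place about 9 N holds it level.
- paddle (a point): Blue paddle (solid lever_c1) on the lever's end, 40 mm (clamp x) by 70 mm (along the lever) by 16 mm thick. Origin: centre of its top face, 230 mm from the pivot along the lever; x as the clamp's, y towards the pivot, z out of the top. Lever level: origin at clamp x 80, y -145 mm, 87 mm above the bench. Raised: y -118 mm, 184 mm above the bench.
- shoe: Sprung foot under the lever, 85 mm from the pivot, over the bed's middle: black rubber ball end, radius 12 mm, on a steel stem that can slide 18 mm up through the lever. Origin: inside the stem, 48 mm above the ball's underside. Lever raised: 22 mm or more free above a seated panel. Level: pushed in 8 mm, presses with about 10 N (0.9 N per mm).
- mallet: Wooden mallet lying on the bench, a bystander: head 65 x 100 x 50 mm, round handle 26 mm thick reaching to 200 mm from the head's middle along x. Origin at the centre of the head's underside.
- gouge: Carving gouge lying on the bench, a bystander: wooden handle 130 x 24 x 22 mm, steel blade reaching to 185 mm from the handle's middle along x. Origin at the centre of the handle's underside.
Things that resemble listed ones, but are neither listed nor needed, are in the scene too. Of the things shaped like the plaster_panel, the white one is meant.

How it is judged:
By the outcome, as a careful person would: the job done as asked, in the order asked, and still so for the second after the job is handed in, while the arm keeps its last pose, push and grip.
It also fails if it takes over 58 s, if anything falls off the work surface, if the arm or the gripper's body presses on something with over 40 N, if the wrist force passes 120 N, or if a joint passes its speed limit or range.

### The arm

A 6-joint arm with a two-finger parallel gripper is mounted at the origin on the work surface. World frame = base frame: x ahead of the robot, y to its left, z up, the work surface at z = 0. Lengths are in m, angles in rad, forces in N, time in s.
With the tool pointing down it reaches from about 0.325 to 0.775 m from the base axis. Payload 9.3 kg.
Tool frame: the origin (TCP) lies on the centre line of the jaws, within the pads' length; the fingertips stand 11 mm ahead of it and the grasp point (between the pads) lies 8 mm behind it; z points along the fingers, y is the line along which they close (so a half turn about z gives the same grasp; the last joint's range is limited). The gripper opens to 85 mm and grips with 20 to 120 N. Pads are 22 mm wide; open, the fingers measure 114 mm over their backs; the gripper's body (76 mm by 85 mm) begins 54 mm behind the grasp point. The pads swing forward as they close: fully open they stand 13 mm farther back than shut.
Start: joints at [0.949, 0.259, 0.021, 1.334, 0, 1.418], TCP at [0.248, 0.491, 0.242] pointing down, gripper open.
Joint ranges: [-3.04, 3.04], [-0.91, 1.82], [-1.04, 1.36], [-1.92, 1.95], [-1.52, 1.45], [-3.14, 3.14]. Speed limits (rad/s): [2.22, 2.22, 2.79, 3.14, 3.14, 3.14].

### API

Orientations are given as [roll, pitch, yaw] about the fixed x, y, z axes, in that order (R = Rz(yaw) Ry(pitch) Rx(roll)).
In Python, from rig import sensors, optics, ticket gives the robot as it stands.
- The arm moves only by the tool drive_tool, never from a script. Its argument "steps" is one flat list of numbers, 7 for each row, row after row: the turn, a rotation vector about the tool's x, y, z in degrees, then the shift along the tool's x, y, z in m, then the finger opening in m, from 0 to 0.0854. In form: [wx, wy, wz, x, y, z, claw, wx, wy, wz, x, y, z, claw, ...]. A call has 1 to 20 rows; each row shifts and turns the commanded pose from where the row before left it, along the tool's axes as they then stand; what a row does not reach is not made up. A row lasts 1/12 s, in which the tool goes at most 41.7 mm and 7.16 degrees, less where a joint would pass 70% of its speed; a pose out of reach is approached as far as the arm can. A call with a gripper value outside its range is refused whole. The fingers move at their own pace and stop on an object; "squeeze" is the grip in N (left out, the last holds). Time passes only in rows, so rows that do not move let the fingers close. It gives the time, the measured TCP pose, the force, the opening and the grip force at its end, in the units of the state.
- sensors.get_state(): the state, without advancing time (a new reading comes with each control period).
- optics.grab_frame(name): name is "scene" or "top" or "wrist"; returns the picture (384x512x3 uint8, blue, green, red); there is no depth.
- optics.get_calibration(name): a dict with "fx", "fy", "cx", "cy" (pixels), "R" (3x3) and "t" (3): a world point X has camera coordinates R X + t; the wrist camera has in their place "T_tool_cam" (4x4, takes a point from camera to tool coordinates, whose origin is the TCP and whose axes are the flange's). Camera axes: x right, y down, z forward; pixel columns grow to the right and rows downward; lengths in m; the calibration is good to about 2 mm. The wrist camera is an equidistant fisheye: a pixel r from the principal point sees the ray r / f radians off the axis. A picture is of the moment at which its call begins: read the wrist's pose just before it. get_calibration takes no time and is no camera call.
- ticket.close_job(): hands the job in; it is judged then, once.
The state is a dict: "t": time; "joint_positions": joint angles; "joint_velocities": joint speeds; "joint_torque": joint torques, N m; "eef_pos": TCP position; "orientation": TCP orientation; "ft_force": force on the tool from outside, world axes, zero at the start; "moment": the same for the moment, N m; "grip_width": finger opening in m; "grasp_force": force on a finger pad.
Only numpy, scipy, OpenCV 4.12 (cv2) and the standard library are available. Lean on these libraries where they do the work, as an engineer would, in place of code of your own. Each camera call takes 0.05 s, during which the arm holds its last target. There are 200 camera calls.

## Working session

There is one attempt and no reset: what is moved stays moved. The work goes in short steps, Python scripts to look and compute and a tool call to move; the robot and the scene stay as the last step left them, time stands still between calls to the robot, and variables do not carry over. Pictures are saved under pics/ and viewed, at most 10 in all, crops included, and the job is handed in when it is done.

Besides the shell and the picture viewer there is one more tool, called after "Request:" as a command line: name --argument value ..., lists and objects as JSON in quotes. drive_tool: Moves the arm, as the interface text tells. Its arguments: {"type":"object","properties":{"steps":{"type":"array"},"squeeze":{"type":"number"}},"required":["steps"]}

```bash
ls; mkdir -p pics; python3 - <<'E'
from rig import sensors, optics
import cv2
s=sensors.get_state(); print({k:s[k] for k in('t','eef_pos','orientation','ft_force','grip_width')})
for n in("scene","top"):
    cv2.imwrite(f"pics/{n}0.png",cv2.resize(optics.grab_frame(n),None,fx=1.5,fy=1.5,interpolation=cv2.INTER_CUBIC))
    print(n,optics.get_calibration(n))
print(optics.get_calibration("wrist"))
E
```

```text
pics
{'t': 0.0, 'eef_pos': array([0.24833778, 0.49044497, 0.24165531]), 'orientation': array([-3.14025619e+00, -2.15566484e-04,  2.67282892e+00]), 'ft_force': array([ 0.07336945, -0.154879  , -0.42313894]), 'grip_width': 0.08526205700045572}
scene {'fx': 466.5701252115127, 'fy': 466.5701252115127, 'cx': 251.26245691136538, 'cy': 193.32906255587812, 'R': array([[ 0.71981333,  0.69409784,  0.00984632],
       [ 0.43238875, -0.43722145, -0.78859202],
       [-0.543055  ,  0.57189649, -0.61483793]]), 't': array([-0.40396114, -0.1035771 ,  1.68793036])}
top {'fx': 478.22447839658446, 'fy': 478.22447839658446, 'cx': 258.05593281520663, 'cy': 192.26320855600903, 'R': array([[-1.07329330e-03, -9.99988398e-01,  4.69597812e-03],
       [-9.92723195e-01,  5.00010354e-04, -1.20417640e-01],
       [ 1.20413894e-01, -4.79104985e-03, -9.92712214e-01]]), 't': array([0.03598973, 0.53874564, 1.75529004])}
{'fx': 297.3186396354542, 'fy': 297.3186396354542, 'cx': 254.44174055021702, 'cy': 187.84504705473356, 'T_tool_cam': array([[ 5.86566186e-04, -9.45222976e-01, -3.26424847e-01,
         8.39369260e-02],
       [ 9.99999720e-01,  7.05864771e-04, -2.47020343e-04,
        -1.17481514e-03],
       [ 4.63901103e-04, -3.26424611e-01,  9.45223126e-01,
        -1.31873796e-01],
       [ 0.00000000e+00,  0.00000000e+00,  0.00000000e+00,
         1.00000000e+00]])}
```

View pics/top0.png

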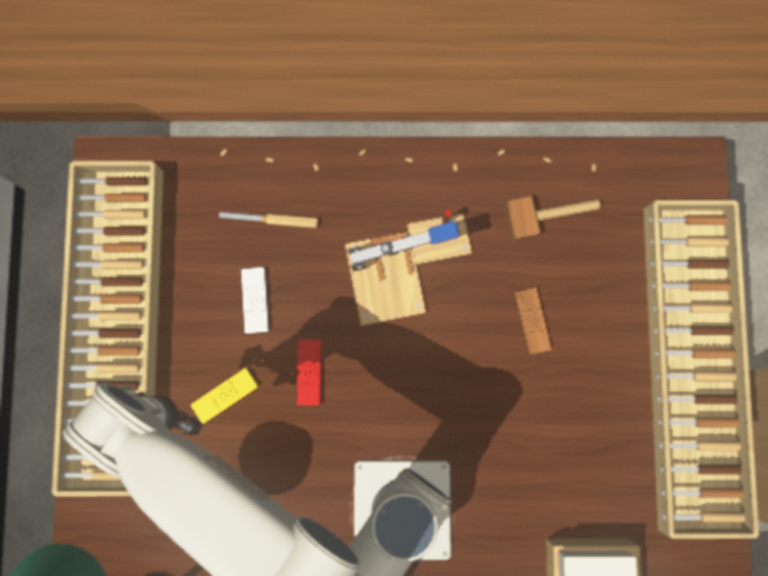

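View pics/scene0.png

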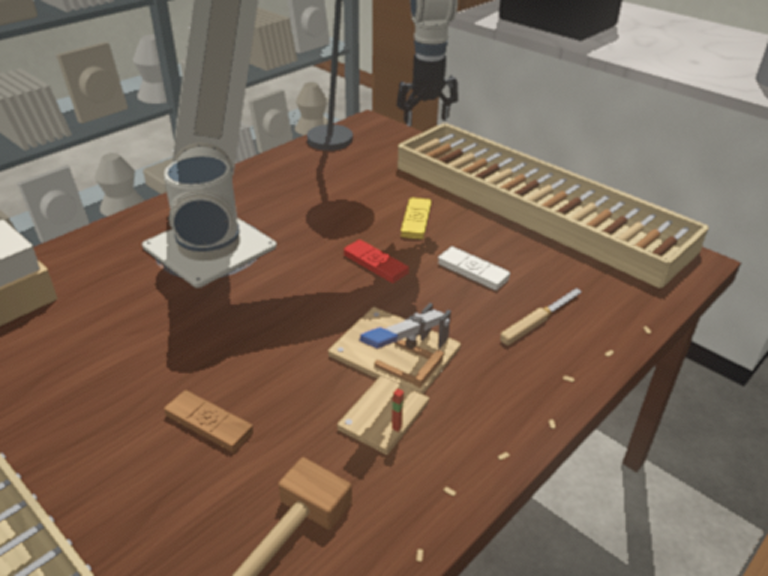

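The top view shows the panel-shaped things at white (255,300), red (308,373), yellow (224,396) and brown (532,320). The white one at (255,300) is the plaster panel: white, with a rosette and ribs. The clamp is around (400,265), with its entry side towards the robot. Next I'll take enlarged crops to confirm this and read the corners.

```bash
python3 - <<'E'
from rig import optics
import cv2
a=optics.grab_frame("top")[130:235,155:320]
cv2.imwrite("pics/topc.png",cv2.resize(a,None,fx=4.8,fy=4.8,interpolation=cv2.INTER_CUBIC))
a=optics.grab_frame("scene")[155:310,215:345]
cv2.imwrite("pics/scenec.png",cv2.resize(a,None,fx=3.8,fy=3.8,interpolation=cv2.INTER_CUBIC))
E
```

```text
(no output)
```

View pics/topc.png

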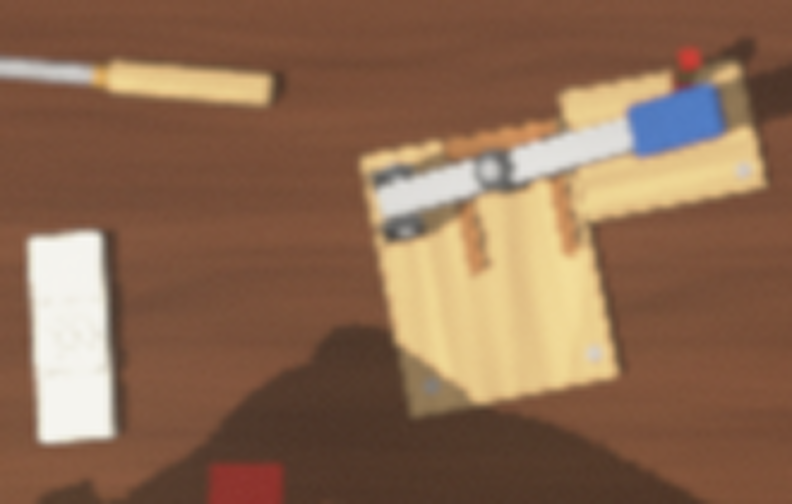

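View pics/scenec.png

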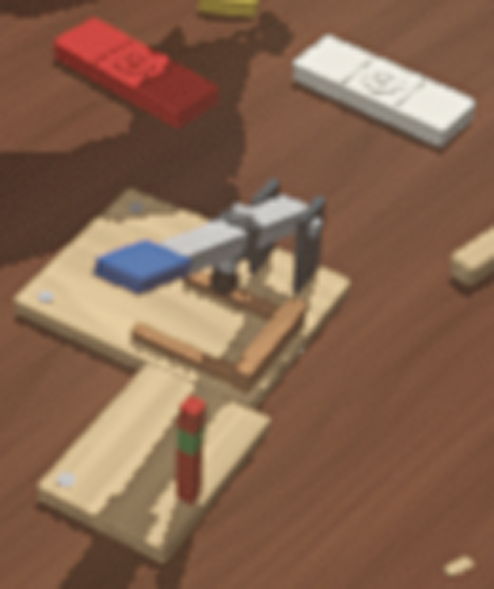

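The crops confirm it. The white panel with rosette and ribs has its top-face corners in the top crop at (28,238), (103,231), (117,436) and (38,442). In the scene crop they are at (293,67), (327,36), (474,102) and (441,137). The bed and foot corners are readable in both views too, so I'll fit x, y, z and yaw from the two views.

```bash
cat > h.py <<'E'
import numpy as np
from rig import optics
from scipy.optimize import least_squares
def proj(n,X):
    c=optics.get_calibration(n); p=np.asarray(X)@c["R"].T+c["t"]
    return np.c_[c["fx"]*p[:,0]/p[:,2]+c["cx"],c["fy"]*p[:,1]/p[:,2]+c["cy"]]
def top(u): return (np.array(u)+.5)/4.8-.5+[155,130]
def sc(u): return (np.array(u)+.5)/3.8-.5+[215,155]
def Rz(a): return np.array([[np.cos(a),-np.sin(a),0],[np.sin(a),np.cos(a),0],[0,0,1]])
def fit(obs,x0):
    # obs: list of (cam, local pts, native px); unknown x,y,z,yaw
    f=lambda q:np.concatenate([(proj(n,np.array(L)@Rz(q[3]).T+q[:3])-px).ravel() for n,L,px in obs])
    r=least_squares(f,x0,loss="soft_l1"); return r.x,np.round(f(r.x).reshape(-1,2),1)
E
python3 - <<'E'
from h import *
np.set_printoptions(precision=4,suppress=True)
a,b=.08,.0275
P=[("top",[[a,b,0],[a,-b,0],[-a,-b,0],[-a,b,0]],top([[28,238],[103,231],[117,436],[38,442]])),
   ("scene",[[-a,-b,0],[-a,b,0],[a,b,0],[a,-b,0]],sc([[293,67],[327,36],[474,102],[441,137]]))]
P1=P
q,r=fit(P1,[.5,.3,.02,0]);print("panel top",q,r.tolist())
L=lambda *p:[[x/1e3,y/1e3,0] for x,y in p]
C=[("top",L((-80,110),(-80,-55),(130,110),(150,-200),(45,-200),(45,-55),(150,-55)),top([[410,417],[620,375],[360,158],[740,62],[767,187],[592,222],[560,92]])),
   ("scene",L((-80,-55),(-80,110),(130,110),(45,-200),(150,-200),(150,-55)),sc([[15,297],[130,190],[350,282],[40,488],[163,548],[270,420]]))]
q,r=fit(C,[.6,0,.015,0]);print("clamp",q,r.tolist())
R=Rz(q[3])
for n,p in dict(seat=(30,0),stop=(110,0),pivot=(80,85),gauge=(138,-150),padlevel=(80,-145),padraised=(80,-118)).items(): print(n,R@[p[0]/1e3,p[1]/1e3,0]+q[:3])
E
```

```text
panel top [0.5126 0.3681 0.0179 0.0794] [[0.6, 0.1], [-0.4, 0.4], [-0.8, -0.1], [1.0, -0.2], [-0.1, -0.6], [-0.0, 0.8], [0.1, 0.6], [0.2, -1.1]]
clamp [0.5497 0.01   0.0145 0.1926] [[0.2, -0.2], [-0.5, 0.2], [0.2, -0.3], [-0.3, -0.7], [-0.3, -0.1], [-1.2, -0.2], [0.0, 0.2], [-0.5, 0.7], [-0.3, -0.5], [0.2, -0.2], [-1.2, -0.5], [0.0, 1.1], [-0.0, -0.2]]
seat [0.5791 0.0157 0.0145]
stop [0.6576 0.0311 0.0145]
pivot [0.6119 0.1087 0.0145]
gauge [ 0.7138 -0.1108  0.0145]
padlevel [ 0.6559 -0.117   0.0145]
padraised [ 0.6508 -0.0905  0.0145]
```

Request:
drive_tool --steps '[0, 0, -6.28, 0, 0, 0, 0.085, 0, 0, -6.28, 0, 0, 0, 0.085, 0, 0, -6.28, 0, 0, 0, 0.085, 0, 0, -6.28, 0, 0, 0, 0.085, 0, 0, -6.28, 0, 0, 0, 0.085, 0, 0, 0, -0.0267, -0.0179, 0.015, 0.085, 0, 0, 0, -0.0267, -0.0179, 0.015, 0.085, 0, 0, 0, -0.0267, -0.0179, 0.015, 0.085, 0, 0, 0, -0.0267, -0.0179, 0.015, 0.085, 0, 0, 0, -0.0267, -0.0179, 0.015, 0.085, 0, 0, 0, -0.0267, -0.0179, 0.015, 0.085, 0, 0, 0, -0.0267, -0.0179, 0.015, 0.085, 0, 0, 0, -0.0267, -0.0179, 0.015, 0.085, 0, 0, 0, 0, 0, 0, 0.085, 0, 0, 0, 0, 0, 0, 0.085]' --squeeze 40

```text
t: 1.45
eef_pos: [0.4736, 0.3635, 0.1208]
orientation: [-3.141, -0.002, -3.065]
ft_force: [-0.6, -0.0, -0.3]
grip_width: 0.0852
grasp_force: 0.0
```

```bash
cat >> h.py <<'E'
from scipy.spatial.transform import Rotation as Ro
import cv2
def wproj(s,X):
    c=optics.get_calibration("wrist"); T=np.eye(4); T[:3,:3]=Ro.from_euler("xyz",s["orientation"]).as_matrix(); T[:3,3]=s["eef_pos"]
    M=np.linalg.inv(T@c["T_tool_cam"]); p=np.asarray(X)@M[:3,:3].T+M[:3,3]
    r=np.hypot(p[:,0],p[:,1]); th=np.arctan2(r,p[:,2])
    return np.c_[c["fx"]*th*p[:,0]/r+c["cx"],c["fy"]*th*p[:,1]/r+c["cy"]]
def draw(im,px,k,col=(0,0,255)):
    for p in px: cv2.circle(im,tuple(int(round(v)) for v in (p+.5)*k-.5),3,col,1)
def go(s,p,yaw):
    R=Ro.from_euler("xyz",[np.pi,0,yaw])  # shift in axes of the final yaw; turn about tool z
    d=R.inv().apply(np.array(p)-s["eef_pos"]); w=(R.inv()*Ro.from_euler("xyz",s["orientation"])).inv().as_rotvec(degrees=True)
    return np.round(d,4),np.round(w,2)
E
python3 - <<'E'
from h import *
from rig import sensors
s=sensors.get_state(); im=cv2.resize(optics.grab_frame("wrist"),None,fx=1.5,fy=1.5,interpolation=cv2.INTER_CUBIC)
a,b=.08,.0275
X=np.array([[a,b,0],[a,-b,0],[-a,-b,0],[-a,b,0]])@Rz(.0794).T+[.5126,.3681,.02]
px=wproj(s,X);draw(im,px,1.5);print(px*1.5)
cv2.imwrite("pics/w1.png",im)
E
```

```text
[[426.78712361 454.32163269]
 [345.66954857 454.5751283 ]
 [335.03630475 217.31830169]
 [438.45876125 217.22459059]]
```

View pics/w1.png

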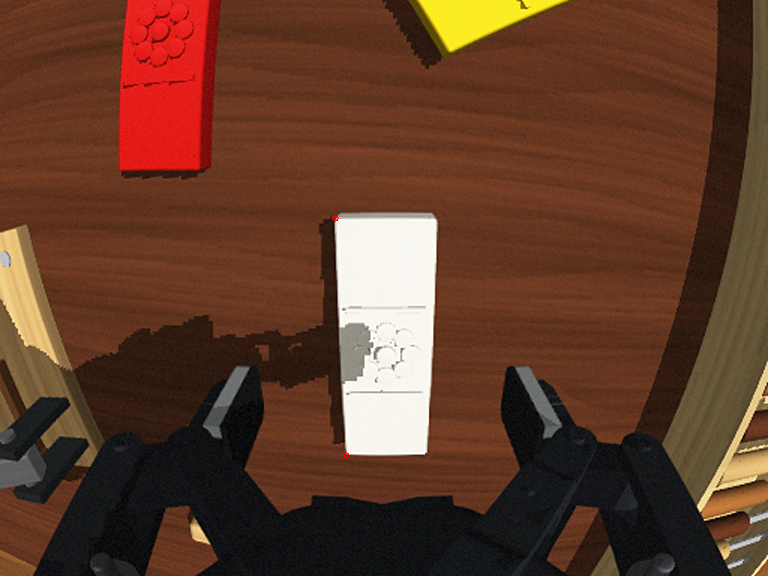

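The red predicted corners sit on the panel corners within about 2 px, so both the pose and the 20 mm height are confirmed. Next I descend and grip.

Request:
drive_tool --steps '[0, 0, 0, 0, 0.0015, 0.018, 0.085, 0, 0, 0, 0, 0, 0.018, 0.085, 0, 0, 0, 0, 0, 0.018, 0.085, 0, 0, 0, 0, 0, 0.018, 0.085, 0, 0, 0, 0, 0, 0.018, 0.085, 0, 0, 0, 0, 0, 0.017, 0.085, 0, 0, 0, 0, 0, 0, 0.085, 0, 0, 0, 0, 0, 0, 0.04, 0, 0, 0, 0, 0, 0, 0.04, 0, 0, 0, 0, 0, 0, 0.04, 0, 0, 0, 0, 0, 0, 0.04, 0, 0, 0, 0, 0, 0, 0.04, 0, 0, 0, 0, 0, 0, 0.04, 0, 0, 0, 0, 0, 0, 0.04, 0, 0, 0, 0, 0, 0, 0.04]' --squeeze 45

```text
t: 2.75
eef_pos: [0.4731, 0.367, 0.0172]
orientation: [3.14, 0.002, -3.062]
ft_force: [-2.5, 1.3, 7.2]
grip_width: 0.0538
grasp_force: 47.9
```

Request:
drive_tool --steps '[0, 0, 0, 0, 0, -0.01, 0.04, 0, 0, 0, 0, 0, -0.02, 0.04, 0, 0, 0, 0, 0, -0.03, 0.04, 0, 0, 0, 0, 0, -0.03, 0.04, 0, 0, 0, 0, 0, 0, 0.04, 0, 0, 0, 0, 0, 0, 0.04]'

```text
t: 3.25
eef_pos: [0.4736, 0.3668, 0.1081]
orientation: [3.14, 0.004, -3.062]
ft_force: [-0.1, -0.8, -2.3]
grip_width: 0.0537
grasp_force: 47.9
```

```bash
python3 - <<'E'
from h import *
from rig import sensors
s=sensors.get_state();print(s["t"],s["eef_pos"],s["orientation"],s["ft_force"],s["grip_width"])
R=Rz(.1926);o=np.array([.5497,.010,0])
for cx,z in((-140,.1),(-105,.045),(-10,.034)):
    p=R@[cx/1e3,0,0]+o; p[2]=z; print(cx,p,go(s,p,.1926+np.pi))
E
```

```text
3.25 [0.47356137 0.36684976 0.10805369] [ 3.13966103  0.00416396 -3.06234852] [-0.14052126 -0.75523948 -2.28486686] 0.05373296494577748
-140 [ 0.41228862 -0.01679761  0.1       ] (array([ 0.1336, -0.3648,  0.0081]), array([ 0.1 ,  0.24, -6.49]))
-105 [ 0.44664146 -0.0100982   0.045     ] (array([ 0.0986, -0.3648,  0.0631]), array([ 0.1 ,  0.24, -6.49]))
-10 [0.5398849  0.00808589 0.034     ] (array([ 0.0036, -0.3648,  0.0741]), array([ 0.1 ,  0.24, -6.49]))
```

Request:
drive_tool --steps '[0, 0, -1.62, 0.0334, 0, 0, 0.04, 0, 0, -1.62, 0.0334, 0, 0, 0.04, 0, 0, -1.62, 0.0334, 0, 0, 0.04, 0, 0, -1.62, 0.0334, 0, 0, 0.04, 0, 0, 0, 0, -0.0365, 0, 0.04, 0, 0, 0, 0, -0.0365, 0, 0.04, 0, 0, 0, 0, -0.0365, 0, 0.04, 0, 0, 0, 0, -0.0365, 0, 0.04, 0, 0, 0, 0, -0.0365, 0, 0.04, 0, 0, 0, 0, -0.0365, 0, 0.04, 0, 0, 0, 0, -0.0365, 0, 0.04, 0, 0, 0, 0, -0.0365, 0, 0.04, 0, 0, 0, 0, -0.0365, 0, 0.04, 0, 0, 0, 0, -0.0365, 0, 0.04, 0, 0, 0, 0, 0, 0, 0.04, 0, 0, 0, 0, 0, 0, 0.04]'

```text
t: 4.58
eef_pos: [0.4096, -0.01, 0.1047]
orientation: [3.141, -0.001, -2.954]
ft_force: [-0.3, 0.3, -2.4]
grip_width: 0.0537
grasp_force: 48.2
```

```bash
python3 - <<'E'
from h import *
from rig import sensors
s=sensors.get_state();print(s["t"],s["eef_pos"],s["orientation"],s["ft_force"],s["grip_width"])
R=Rz(.1926);o=np.array([.5497,.010,0])
for cx,z in((-140,.1),(-105,.045),(-10,.034)):
    p=R@[cx/1e3,0,0]+o; p[2]=z; print(cx,p,go(s,p,.1926+np.pi))
im=cv2.resize(optics.grab_frame("wrist"),None,fx=1.5,fy=1.5,interpolation=cv2.INTER_CUBIC)
X=np.array([[-80,-55,15],[-80,110,15],[20,31.5,26],[20,-31.5,26],[20,43.5,26],[20,-43.5,26],[110,31.5,26],[110,-31.5,26],[45,-55,15],[45,-200,15]])/1e3@R.T+o
draw(im,wproj(s,X),1.5);cv2.imwrite("pics/w2.png",im)
X=np.array([[80,b,.02],[80,-b,.02]]) if 0 else None
E
```

```text
4.5833 [ 0.40955181 -0.00995822  0.10470044] [ 3.14111234e+00 -1.27528069e-03 -2.95378608e+00] [-0.30051721  0.279117   -2.37304474] 0.05370476084181889
-140 [ 0.41228862 -0.01679761  0.1       ] (array([-0.0014, -0.0072,  0.0047]), array([ 0.03, -0.07, -0.27]))
-105 [ 0.44664146 -0.0100982   0.045     ] (array([-0.0364, -0.0072,  0.0597]), array([ 0.03, -0.07, -0.27]))
-10 [0.5398849  0.00808589 0.034     ] (array([-0.1314, -0.0072,  0.0707]), array([ 0.03, -0.07, -0.27]))
```

View pics/w2.png

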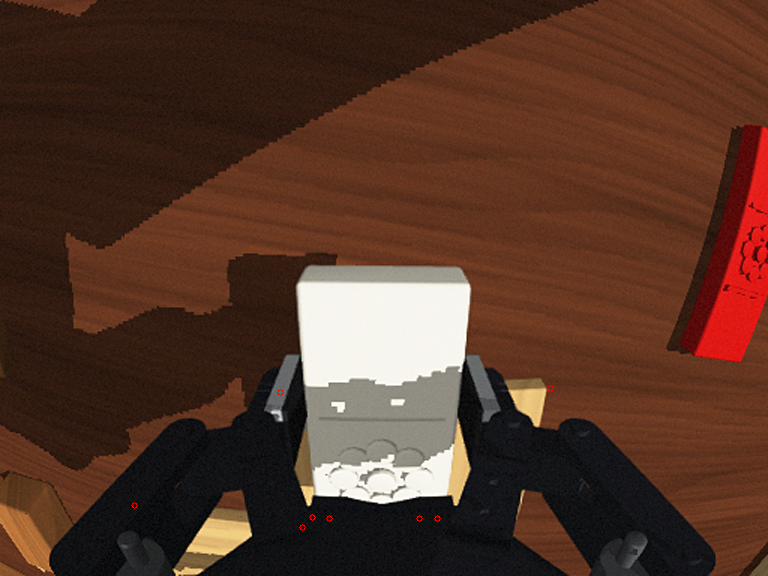

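The panel is held square. The left bed corner is predicted at (549,388) and seen at about (545,388), so the clamp may sit about 2 mm further right than fitted. I'll move to just short of the fences and check the alignment there.

Request:
drive_tool --steps '[0, 0, -0.27, -0.0078, -0.0072, 0.02, 0.04, 0, 0, 0, -0.0078, 0, 0.02, 0.04, 0, 0, 0, -0.0078, 0, 0.018, 0.04, 0, 0, 0, -0.0078, 0, 0.006, 0.04, 0, 0, 0, 0, 0, 0, 0.04, 0, 0, 0, 0, 0, 0, 0.04]'

```text
t: 5.13
eef_pos: [0.4417, -0.0082, 0.0414]
orientation: [3.141, -0.001, -2.943]
ft_force: [0.0, -0.1, -0.7]
grip_width: 0.0537
grasp_force: 48.2
```

```bash
python3 - <<'E'
from h import *
from rig import sensors
s=sensors.get_state();print(s["t"],s["eef_pos"],s["orientation"],s["ft_force"],s["grip_width"])
R=Rz(.1926);o=np.array([.5497,.010,0])
print("clamp xy",R.T@(s["eef_pos"]-o))
F=np.array([[20,31.5,26],[20,-31.5,26],[20,43.5,26],[20,-43.5,26],[-80,-55,15],[-80,110,15]])/1e3@R.T+o
e=s["eef_pos"];yw=s["orientation"][2]+np.pi;zt=e[2]+.0028
P=np.array([[.12,.0275,0],[.12,-.0275,0],[-.04,.0275,0],[-.04,-.0275,0]])@Rz(yw).T+[e[0],e[1],zt]
out=[]
for n,(x,y,w,h) in dict(top=(220,150,80,75),scene=(205,190,80,75)).items():
    k=5;im=optics.grab_frame(n)[y:y+h,x:x+w];im=cv2.resize(im,None,fx=k,fy=k,interpolation=cv2.INTER_CUBIC)
    draw(im,proj(n,F)-[x,y],k);draw(im,proj(n,P)-[x,y],k,(0,255,0));out.append(im)
cv2.imwrite("pics/c3.png",np.hstack(out))
E
```

```text
5.1333 [ 0.44168619 -0.00819956  0.04138941] [ 3.14114450e+00 -9.75450929e-04 -2.94262539e+00] [ 0.04538289 -0.12420456 -0.65462999] 0.05371705921153042
clamp xy [-0.10950023  0.00281203  0.04138941]
```

View pics/c3.png

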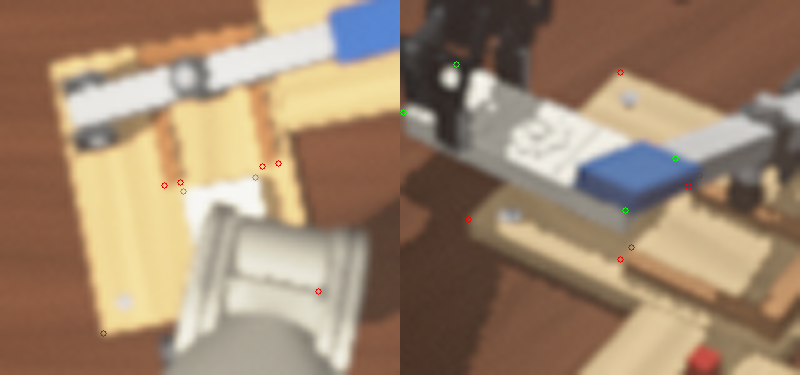

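```bash
cat > rect.py <<'E'
from h import *
from rig import sensors
R=Rz(.1926);o=np.array([.5497,.010,0])
im=np.mean([optics.grab_frame("top").astype(np.float32) for _ in range(3)],0)
ys=np.arange(-60,61,2.)
def strip(xs,z):
    acc=[]
    for x in xs:
        p=proj("top",np.c_[np.full(len(ys),x),ys,np.full(len(ys),z)]/1e3@R.T+o).astype(np.float32)
        acc.append(cv2.remap(im,p[:,:1].copy(),p[:,1:].copy(),cv2.INTER_LINEAR)[:,0])
    return np.mean(acc,0).astype(int)
E
python3 - <<'E'
from rect import *
f=strip(np.arange(25,46,3),26);b=strip(np.arange(-2,6,2),44)
for y,u,v in zip(ys,f,b): print(int(y),u,v)
E
```

```text
-60 [ 76 104 139] [ 66  89 128]
-58 [ 81 112 144] [ 69  92 129]
-56 [ 91 127 159] [ 80 110 144]
-54 [105 149 184] [ 97 136 170]
-52 [115 164 200] [116 165 199]
-50 [119 169 206] [134 192 224]
-48 [116 166 203] [144 206 234]
-46 [110 157 197] [151 215 239]
-44 [104 152 198] [150 213 238]
-42 [101 150 203] [145 207 234]
-40 [ 99 151 208] [134 190 222]
-38 [100 154 214] [122 173 207]
-36 [105 160 218] [112 158 190]
-34 [114 171 223] [106 148 178]
-32 [127 188 230] [107 147 175]
-30 [141 205 237] [117 154 179]
-28 [151 217 241] [142 172 193]
-26 [158 223 243] [174 197 212]
-24 [161 224 243] [210 224 231]
-22 [160 224 243] [230 238 241]
-20 [160 223 243] [239 243 245]
-18 [159 222 242] [242 245 246]
-16 [158 222 242] [242 245 246]
-14 [158 222 242] [242 246 246]
-12 [157 221 242] [242 245 246]
-10 [156 220 241] [242 245 246]
-8 [154 218 241] [242 245 245]
-6 [152 217 240] [241 245 245]
-4 [150 215 239] [240 244 245]
-2 [149 213 237] [239 243 244]
0 [147 211 236] [237 242 243]
2 [145 209 235] [233 240 241]
4 [144 207 234] [228 236 238]
6 [144 206 234] [224 233 236]
8 [145 207 234] [222 231 234]
10 [146 210 236] [225 234 236]
12 [149 213 237] [229 236 238]
14 [151 216 239] [234 240 242]
16 [153 218 240] [239 244 244]
18 [154 218 241] [241 245 245]
20 [153 218 240] [242 245 246]
22 [149 213 238] [243 245 246]
24 [141 203 231] [242 245 246]
26 [130 187 221] [239 244 245]
28 [118 169 208] [230 241 244]
30 [107 156 200] [216 236 243]
32 [101 150 201] [191 228 241]
34 [ 98 149 205] [169 220 239]
36 [ 98 151 211] [159 218 240]
38 [100 155 215] [152 216 239]
40 [106 162 218] [151 216 239]
42 [117 174 224] [151 215 239]
44 [130 191 230] [151 216 239]
46 [142 206 236] [152 217 240]
48 [151 216 240] [153 218 240]
50 [156 220 241] [154 219 241]
52 [156 221 242] [155 219 241]
54 [155 220 241] [154 218 241]
56 [154 218 240] [153 218 240]
58 [152 216 239] [152 217 240]
60 [150 214 238] [151 216 239]
```

In the rectified strips the fence edges fall exactly where fitted, at -31.5 and +43.5. The panel centre is at +2.7 mm, matching the TCP's +2.8 mm. I'll correct y by -2.8 mm, turn 0.37°, lower and slide in.

Request:
drive_tool --steps '[0, 0, 0.37, 0, -0.0028, 0.004, 0.04, 0, 0, 0, 0, 0, 0.003, 0.04, 0, 0, 0, 0, 0, 0, 0.04, 0, 0, 0, 0, 0, 0, 0.04]'

```text
t: 5.72
eef_pos: [0.4422, -0.012, 0.0341]
orientation: [3.141, -0.001, -2.951]
ft_force: [0.1, -0.1, -2.2]
grip_width: 0.0538
grasp_force: 48.2
```

```bash
python3 - <<'E'
from h import *
from rig import sensors
s=sensors.get_state()
R=Rz(.1926);o=np.array([.5497,.010,0])
print("clamp xy",R.T@(s["eef_pos"]-o), s["orientation"][2]+np.pi-.1926, go(s,R@[-.015,0,.034]+o,.1926+np.pi),s["ft_force"])
E
```

```text
clamp xy [-0.10976347 -0.00100559  0.03408048] -0.002334884058731279 (array([-0.0948,  0.001 ,  0.0001]), array([ 0.01, -0.03, -0.13])) [ 0.08339344 -0.08116084 -2.18333419]
```

Request:
drive_tool --steps '[0, 0, -0.13, -0.01, 0.001, 0, 0.04, 0, 0, 0, -0.014, 0, 0, 0.04, 0, 0, 0, -0.014, 0, 0, 0.04, 0, 0, 0, -0.014, 0, 0, 0.04, 0, 0, 0, -0.014, 0, 0, 0.04, 0, 0, 0, -0.014, 0, 0, 0.04, 0, 0, 0, -0.012, 0, 0, 0.04, 0, 0, 0, 0, 0, 0, 0.04, 0, 0, 0, 0, 0, 0, 0.04]'

```text
t: 6.47
eef_pos: [0.533, 0.007, 0.0339]
orientation: [3.141, -0.0, -2.948]
ft_force: [0.7, -0.7, -2.3]
grip_width: 0.0536
grasp_force: 48.3
```

```bash
python3 - <<'E'
from h import *
from rig import sensors
s=sensors.get_state()
R=Rz(.1926);o=np.array([.5497,.010,0])
print("clamp xy",R.T@(s["eef_pos"]-o), s["orientation"][2]+np.pi-.1926,s["ft_force"],s["moment"],s["grip_width"])
E
```

```text
clamp xy [-0.01700853  0.00022106  0.0339483 ] 0.0008533953716761689 [ 0.71544927 -0.69871528 -2.34749964] [ 0.03147412  0.1345591  -0.0184403 ] 0.05361101344589193
```

Free entry so far. Next I lower onto the bed and creep to the stop.

Request:
drive_tool --steps '[0, 0, 0, 0, 0, 0.0015, 0.04, 0, 0, 0, -0.002, 0, 0, 0.04, 0, 0, 0, -0.002, 0, 0, 0.04, 0, 0, 0, -0.0015, 0, 0, 0.04, 0, 0, 0, 0, 0, 0, 0.04]'

```text
t: 6.88
eef_pos: [0.5382, 0.0077, 0.0329]
orientation: [-3.141, 0.0, -2.949]
ft_force: [-0.5, 0.0, -2.7]
grip_width: 0.0536
grasp_force: 48.3
```

Request:
drive_tool --steps '[0, 0, 0, -0.001, 0, 0.0005, 0.04, 0, 0, 0, -0.001, 0, 0, 0.04, 0, 0, 0, -0.001, 0, 0, 0.04, 0, 0, 0, 0, 0, 0, 0.04]'

```text
t: 7.22
eef_pos: [0.5398, 0.0081, 0.0322]
orientation: [-3.141, -0.002, -2.949]
ft_force: [-5.4, -2.4, 2.4]
grip_width: 0.0534
grasp_force: 48.7
```

Request:
drive_tool --steps '[0, 0, 0, -0.0008, 0, 0, 0.04, 0, 0, 0, 0, 0, 0, 0.04, 0, 0, 0, 0, 0, 0, 0.07, 0, 0, 0, 0, 0, 0, 0.07, 0, 0, 0, 0, 0, 0, 0.075, 0, 0, 0, 0, 0, 0, 0.075, 0, 0, 0, 0, 0, 0, 0.075, 0, 0, 0, 0.003, 0, -0.01, 0.075, 0, 0, 0, 0.01, 0, -0.025, 0.075, 0, 0, 0, 0.02, 0, -0.03, 0.075, 0, 0, 0, 0.03, 0, -0.03, 0.075, 0, 0, 0, 0.03, 0, -0.03, 0.075, 0, 0, 0, 0.02, 0, -0.02, 0.04, 0, 0, 0, 0, 0, 0, 0.02]'

```text
t: 8.38
eef_pos: [0.4299, -0.0133, 0.1809]
orientation: [-3.139, 0.005, -2.949]
ft_force: [1.2, -0.1, 1.1]
grip_width: 0.0524
grasp_force: 0.0
```

```bash
python3 - <<'E'
from rect import *
s=sensors.get_state();print(s["t"],s["eef_pos"],s["orientation"],s["ft_force"],s["grip_width"])
w=strip(np.arange(-30,-10,3),35)
w2=strip(np.arange(25,45,3),35)
for y,a,b in zip(ys,w,w2): 
    if abs(y)>20 and abs(y)<50: print(int(y),a,b,end="; ")
k=5
out=[]
for n,(x,y,ww,h) in dict(top=(220,150,80,75),scene=(225,185,80,75)).items():
    out.append(cv2.resize(optics.grab_frame(n)[y:y+h,x:x+ww],None,fx=k,fy=k,interpolation=cv2.INTER_CUBIC))
cv2.imwrite("pics/c4.png",np.hstack(out))
E
```

```text
8.5333 [ 0.43201175 -0.01305494  0.17666547] [-3.14100574e+00  1.51719193e-03 -2.94906002e+00] [-0.77522936  0.51744115 -0.56619726] 0.02926525200157209
-48 [135 172 190] [120 170 207]; -46 [138 173 191] [114 162 200]; -44 [139 173 189] [108 155 198]; -42 [139 171 187] [104 152 203]; -40 [139 169 184] [102 152 208]; -38 [137 165 180] [101 153 212]; -36 [136 161 176] [101 152 212]; -34 [136 158 170] [105 153 207]; -32 [136 155 166] [119 159 204]; -30 [139 157 166] [146 178 209]; -28 [143 159 167] [182 205 221]; -26 [149 165 172] [214 228 234]; -24 [153 169 176] [232 240 242]; -22 [157 173 180] [238 243 244]; 22 [236 242 243] [241 245 245]; 24 [237 243 244] [237 243 244]; 26 [232 241 244] [226 236 240]; 28 [220 238 243] [203 220 231]; 30 [200 231 242] [169 195 219]; 32 [178 224 240] [136 172 212]; 34 [164 221 240] [114 159 211]; 36 [157 218 240] [104 155 213]; 38 [154 217 240] [104 157 216]; 40 [153 217 240] [109 164 220]; 42 [153 216 239] [119 176 225]; 44 [153 217 239] [132 193 231]; 46 [154 217 240] [144 208 237]; 48 [155 218 240] [153 217 241];
```

View pics/c4.png

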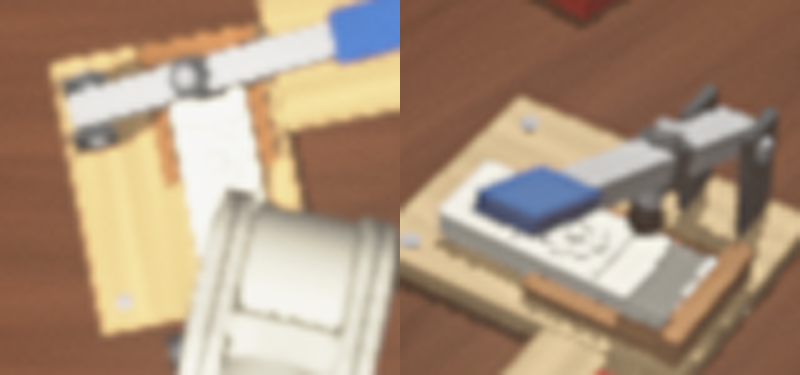

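The panel lies flat between the fences (edges about ±29 mm), against the stop, under the raised lever and released. Next comes the paddle.

```bash
python3 - <<'E'
from h import *
from rig import sensors
s=sensors.get_state()
R=Rz(.1926);o=np.array([.5497,.010,0])
print(s["grip_width"],go(s,R@[.08,-.118,.235]+o,.1926+np.pi))
E
```

```text
0.020067406870688743 (array([-0.1999, -0.1181, -0.0595]), array([ 0.03, -0.05,  0.02]))
```

Request:
drive_tool --steps '[0, 0, 0, 0, -0.0236, -0.012, 0, 0, 0, 0, 0, -0.0236, -0.012, 0, 0, 0, 0, 0, -0.0236, -0.012, 0, 0, 0, 0, 0, -0.0236, -0.012, 0, 0, 0, 0, 0, -0.0236, -0.0115, 0, 0, 0, 0, -0.0333, 0, 0, 0, 0, 0, 0, -0.0333, 0, 0, 0, 0, 0, 0, -0.0333, 0, 0, 0, 0, 0, 0, -0.0333, 0, 0, 0, 0, 0, 0, -0.0333, 0, 0, 0, 0, 0, 0, -0.0333, 0, 0, 0, 0, 0, 0, 0, 0, 0, 0, 0, 0, 0, 0, 0, 0, 0]'

```text
t: 9.72
eef_pos: [0.6519, -0.0898, 0.2321]
orientation: [3.14, -0.004, -2.947]
ft_force: [0.3, -0.5, -0.9]
grip_width: 0.0001
grasp_force: 0.0
```

```bash
python3 - <<'E'
from h import *
from rig import sensors
s=sensors.get_state()
R=Rz(.1926);o=np.array([.5497,.010,0])
print(s["grip_width"],R.T@(s["eef_pos"]-o),go(s,R@[.08,-.118,.205]+o,.1926+np.pi),s["ft_force"])
k=5
out=[]
for n,(x,y,ww,h) in dict(top=(250,120,80,75),scene=(225,180,80,75)).items():
    out.append(cv2.resize(optics.grab_frame(n)[y:y+h,x:x+ww],None,fx=k,fy=k,interpolation=cv2.INTER_CUBIC))
cv2.imwrite("pics/c5.png",np.hstack(out))
E
```

```text
0.00014248454663576355 [ 0.08124927 -0.11747678  0.23211867] (array([ 0.0012, -0.0005,  0.0271]), array([ 0.12, -0.24,  0.11])) [ 0.33464281 -0.5290159  -0.91355004]
```

View pics/c5.png

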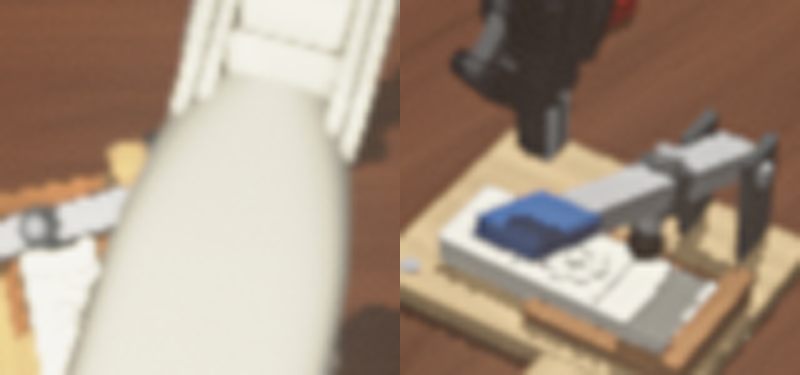

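The closed fingers are above the paddle at scene-crop (540,150), and the paddle centre is at (540,222). I descend to touch.

Request:
drive_tool --steps '[0, 0, 0, 0.001, 0, 0.014, 0, 0, 0, 0, 0, 0, 0.013, 0, 0, 0, 0, 0, 0, 0.004, 0, 0, 0, 0, 0, 0, 0.004, 0, 0, 0, 0, 0, -0.001, 0.004, 0, 0, 0, 0, 0, 0, 0, 0]'

```text
t: 10.32
eef_pos: [0.6495, -0.092, 0.1969]
orientation: [-3.141, 0.0, -2.949]
ft_force: [-0.7, 0.0, 2.7]
grip_width: 0.0002
grasp_force: 1.2
```

Request:
drive_tool --steps '[0, 0, 0, 0, -0.002, 0.0045, 0, 0, 0, 0, 0, -0.002, 0.0045, 0, 0, 0, 0, 0, -0.002, 0.0045, 0, 0, 0, 0, 0, -0.002, 0.0045, 0, 0, 0, 0, 0, -0.0018, 0.0048, 0, 0, 0, 0, 0, -0.0018, 0.0048, 0, 0, 0, 0, 0, -0.0018, 0.0048, 0, 0, 0, 0, 0, -0.0018, 0.0048, 0, 0, 0, 0, 0, -0.0013, 0.0048, 0, 0, 0, 0, 0, -0.0013, 0.0048, 0, 0, 0, 0, 0, -0.0013, 0.0048, 0, 0, 0, 0, 0, -0.0013, 0.0048, 0, 0, 0, 0, 0, -0.0009, 0.005, 0, 0, 0, 0, 0, -0.0009, 0.005, 0, 0, 0, 0, 0, -0.0009, 0.005, 0, 0, 0, 0, 0, -0.0009, 0.005, 0, 0, 0, 0, 0, 0, 0, 0]'

```text
t: 11.73
eef_pos: [0.6543, -0.1154, 0.1192]
orientation: [3.141, -0.001, -2.949]
ft_force: [2.8, -1.1, 4.4]
grip_width: -0.0001
grasp_force: 2.4
```

```bash
python3 - <<'E'
from h import *
from rig import sensors
s=sensors.get_state()
R=Rz(.1926);o=np.array([.5497,.010,0])
print(R.T@(s["eef_pos"]-o),go(s,R@[.08,-.145,.098]+o,.1926+np.pi),s["ft_force"])
E
```

```text
[ 0.07863833 -0.14308239  0.1192405 ] (array([-0.0014, -0.0019,  0.0212]), array([ 0.02, -0.03,  0.01])) [ 2.75796752 -1.11100611  4.38219952]
```

Request:
drive_tool --steps '[0, 0, 0, 0, -0.0005, 0.005, 0, 0, 0, 0, 0, -0.0005, 0.005, 0, 0, 0, 0, 0, -0.0005, 0.005, 0, 0, 0, 0, 0, 0, 0.004, 0, 0, 0, 0, 0, 0, 0.0015, 0, 0, 0, 0, 0, 0, 0, 0, 0, 0, 0, 0, 0, 0, 0, 0, 0, 0, 0, 0, 0, 0]'

```text
t: 12.4
eef_pos: [0.6547, -0.1172, 0.1007]
orientation: [-3.14, 0.001, -2.949]
ft_force: [-0.5, -4.4, 8.5]
grip_width: 0.0
grasp_force: 4.4
```

```bash
python3 - <<'E'
from h import *
from rig import sensors
s=sensors.get_state()
R=Rz(.1926);o=np.array([.5497,.010,0])
print(R.T@(s["eef_pos"]-o),go(s,R@[.08,-.145,.098]+o,.1926+np.pi),s["ft_force"])
x,y,ww,h=220,180,100,90;k=6
im=cv2.resize(optics.grab_frame("scene")[y:y+h,x:x+ww],None,fx=k,fy=k,interpolation=cv2.INTER_CUBIC)
# paddle if level: far/outer top corners and underside; gauge mark limits
X=np.array([[100,-180,87],[100,-110,87],[60,-180,87],[60,-110,87],[100,-180,71]])/1e3@R.T+o
G=np.array([[138,-150,65],[138,-150,85],[92,0,85],[92,60,85]])/1e3@R.T+o
draw(im,proj("scene",X)-[x,y],k);draw(im,proj("scene",G)-[x,y],k,(255,255,255))
cv2.imwrite("pics/c6.png",im)
E
```

```text
[ 0.07873156 -0.14497068  0.10066133] (array([-0.0013, -0.    ,  0.0027]), array([-0.08,  0.04, -0.01])) [-0.50420361 -4.38815182  8.51091875]
```

View pics/c6.png

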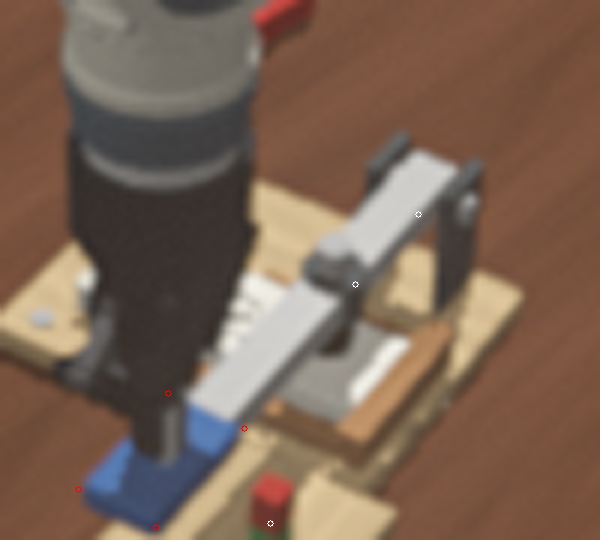

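The foot is on the panel. The paddle's inner top corner is at (243,422), against (244,428) predicted for level, so about 2.5 mm remains. That agrees with TCP z 0.1007 against 0.098.

Request:
drive_tool --steps '[0, 0, 0, 0, 0, 0.0015, 0, 0, 0, 0, 0, 0, 0.0013, 0, 0, 0, 0, 0, 0, 0, 0, 0, 0, 0, 0, 0, 0, 0, 0, 0, 0, 0, 0, 0, 0, 0, 0, 0, 0, 0, 0, 0]'

```text
t: 12.95
eef_pos: [0.6548, -0.1173, 0.098]
orientation: [-3.14, 0.001, -2.949]
ft_force: [-0.6, -3.3, 9.4]
grip_width: -0.0002
grasp_force: 4.6
```

```bash
python3 - <<'E'
from h import *
from rig import sensors
s=sensors.get_state()
R=Rz(.1926);o=np.array([.5497,.010,0])
print(R.T@(s["eef_pos"]-o),s["ft_force"])
# panel still at the stop / blue paddle outline: edge rows in the scene view versus prediction for several angles
im=optics.grab_frame("scene").astype(int)
m=((im[:,:,0]>im[:,:,2]+40)&(im[:,:,0]>90)).astype(np.uint8);m[:, :220]=0;m[:,270:]=0
v,u=np.nonzero(m);print("blue px",len(u),u.min(),u.max(),v.min(),v.max())
for a in np.radians([-2,-1,0,1,2]):
    L=np.array([[x,l,h] for x in(60,100) for l in(195,265) for h in(-4,12)],float)
    X=np.c_[L[:,0],85-L[:,1]*np.cos(a)+L[:,2]*np.sin(a),75+L[:,1]*np.sin(a)+L[:,2]*np.cos(a)]/1e3@R.T+o
    p=proj("scene",X);print(np.degrees(a),p.min(0),p.max(0))
E
```

```text
[ 0.07875872 -0.14505617  0.09796155] [-0.62322594 -3.34972483  9.43540311]
blue px 123 235 259 249 267
-2.0 [232.56144009 246.98289556] [260.15344496 274.16848408]
-1.0 [232.55437624 246.03961946] [260.20561592 272.98177713]
0.0 [232.56525142 245.08092239] [260.26994226 271.76869604]
1.0 [232.59418396 244.10711956] [260.34645662 270.52957825]
2.0 [232.60888558 243.11853678] [260.43518552 269.2647813 ]
```

```bash
python3 -c "
from rig import ticket
print(ticket.close_job())"
```

```text
the job is handed in; nothing more can be done
None
```

The job is handed in: the white plaster panel is loaded face up between the fences against the end stop and released. The paddle is held at the level height (fingertips about 87 mm above the bench, 9.4 N); I set level from tool height and force, as the last camera check was inconclusive.

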